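# Close the nested cedar canister

### The arm

A 6-joint arm with a two-finger parallel gripper is mounted at the origin on a cart in front of the work surface, level with it; the furniture and walls round the work are solid. World frame = base frame: x ahead of the robot, y to its left, z up, the work surface at z = 0. Lengths are in m, angles in rad, forces in N, time in s.
With the tool pointing down it reaches from about 0.35 to 0.975 m from the base axis. Payload 7.1 kg.
Tool frame: the origin (TCP) lies at the very end of the fingers, on their centre line; the grasp point (between the pads) lies 19 mm behind it; z points along the fingers, y is the line along which they close (so a half turn about z gives the same grasp; the last joint's range is limited). The gripper opens to 88 mm and grips with 3 to 60 N. Pads are 20 mm wide; open, the fingers measure 115 mm over their backs; the gripper's body (75 mm by 178 mm) begins 61 mm behind the grasp point.
Start: joints at [1.316, 0.423, 1.63, -0, 1.089, -0.019], TCP at [0.146, 0.608, 0.223] pointing down, gripper open.
Joint ranges: [-3, 3], [-0.9, 2.11], [0.09, 2.58], [-1.31, 4.45], [0.11, 2.69], [-2.54, 2.54]. Speed limits (rad/s): [2.39, 2.39, 3.01, 3.14, 3.14, 3.14].

### API

Orientations are given as [roll, pitch, yaw] about the fixed x, y, z axes, in that order (R = Rz(yaw) Ry(pitch) Rx(roll)).
In Python, from station import ctrl gives the robot as it stands. The module is installed in compiled form; this text tells all that it offers.
- The arm moves only by the tool send_rows, never from a script. Its argument "rows" is a list of rows, each a list of 7 numbers: the shift along the tool's x, y, z in m, then the turn, a rotation vector about the tool's x, y, z in degrees, then the closure, from 0 (fully open) to 1 (shut). A call has 1 to 12 rows; each row shifts and turns the commanded pose from where the row before left it, along the tool's axes as they then stand; what a row does not reach is not made up. A row lasts 1/12 s, in which the tool goes at most 41.7 mm and 7.16 degrees, less where a joint would pass 70% of its speed; a pose out of reach is approached as far as the arm can. A call with a gripper value outside its range is refused whole. The fingers move at their own pace and stop on an object; "newtons" is the grip in N (left out, the last holds). Time passes only in rows, so rows that do not move let the fingers close. It gives the time, the measured TCP pose, the force, the opening and the grip force at its end, in the units of the state.
- ctrl.get_obs(): the state, without advancing time (a new reading comes with each control period).
- ctrl.camera(name): name is "scene" or "top" or "wrist"; returns a dict with "frame" (420x560x3 uint8, blue, green, red), "fx", "fy", "cx", "cy" (pixels), "D" ([k1, k2, p1, p2, k3] as OpenCV has them; the pictures are not rectified), "rvec" (rotation vector, rad) and "tvec" (3), from world to camera coordinates, as OpenCV has them; the wrist camera has in their place "hand_eye" (4x4, takes a point from camera to tool coordinates, whose origin is the TCP and whose axes are the flange's). Camera axes: x right, y down, z forward; pixel columns grow to the right and rows downward; lengths in m; the calibration is good to about 2 mm. A picture is of the moment at which its call begins: read the wrist's pose just before it. There is no depth.
- ctrl.close_job(): hands the job in; it is judged then, once.
The state is a dict: "t": time; "joints": joint angles; "joint_velocities": joint speeds; "effort": joint torques, N m; "tcp_pos": TCP position; "tool_rot": TCP orientation; "contact_force": force on the tool from outside, world axes, zero at the start; "torque": the same for the moment, N m; "finger_gap": finger opening in m; "grasp_force": force on a finger pad.
Only numpy, scipy, OpenCV 4.12 (cv2) and the standard library are available. Lean on these libraries where they do the work, as an engineer would, in place of code of your own. Each camera call takes 0.05 s, during which the arm holds its last target. There are 200 camera calls.

### The job

The small canister already stands nested in the base of the larger wooden canister. Pick up the deep canister top by the bar on it, lower it over the small canister onto the base with its bar crosswise to the two brass catches, and twist it until the bar is in line with the catches, so that its lugs are locked under them. Leave the shallow lid where it stands and let go of the closed canister, with everything upright on the table.

Things in the scene. Friction and masses are not known exactly. Their poses are not given: they have to be found in the camera images.
- canister_base: Loose wooden base of the larger canister: a cup 76 mm in diameter on the table, 0.9 kg, free to slide. Origin: centre of its underside, z up; brass catches on its own +x and -x sides, the same after a half turn. Its flat rim, 14 mm broad, is 40 mm above the origin.
- catch (a point): Middle of one of the two C-shaped brass catches on the base, under its roof: 55 mm from the base's axis on its +x side, 45 mm above its underside (the other catch is opposite). Catches are 30 mm wide and reach out to 70 mm from the axis; their outer walls begin at 64 mm, the roofs overhang from 46 mm outward, underside 54 mm, top 58 mm above the table.
- inner_center (a point): Centre (half-way up) of the small closed wooden canister, 44 mm in diameter and 76 mm tall with a domed top, standing loose in the base with 2 mm of play; its top is 82 mm above the underside of the base. It is to stay there.
- deep_shell_grip (a point): Centre of the grip bar on the deep canister top, a wooden shell standing mouth down: 76 mm outside, 69 mm inside, 60 mm tall without the bar, about 0.16 kg. The bar is 48 mm long along the point's x, 15 mm wide along y, 34 mm tall; this point is 17 mm above the shell's flat top, 77 mm above its mouth, z up.
- deep_shell_lug (a point): One of the deep top's two brass lugs at its mouth, on its +x side in line with the bar (the other opposite): 20 mm wide, 6 mm thick, out to 56 mm from the axis. With the bar over 40 degrees from the line of the catches (best 60 to 90) the lugs pass down beside them and the mouth rests on the base's rim; then it turns freely either way, with 7 mm of room under the roofs and no end stop.
- shallow_lid_grip (a point): Centre of the grip bar on a bystander, a shallow lid of the same diameter, lugs and bar but only 25 mm tall without the bar (this point is 42 mm above its mouth). It is too shallow to go over the small canister. It stands mouth down next to the deep top; which of the two is nearer varies.
Not all that is in view belongs to the job. What is shaped like the part that bears deep_shell_grip but blue is not meant.

How it is judged:
By the outcome, as a careful person would: the job done as asked, in the order asked, and still so for the second after the job is handed in, with the robot touching nothing.
It also fails if it takes over 38 s, if anything falls off the work surface, if the arm or the gripper's body presses on something with over 40 N, if the wrist force passes 120 N, or if a joint passes its speed limit or range.

## Working session

There is one attempt and no reset: what is moved stays moved. The work goes in short steps, Python scripts to look and compute and a tool call to move; the robot and the scene stay as the last step left them, time stands still between calls to the robot, and variables do not carry over. Pictures are saved under pics/ and viewed, at most 10 in all, crops included, and the job is handed in when it is done.

Besides the shell and the picture viewer there is one more tool, called after "Emit:" as a command line: name --pt "numbers of a row" for each row, then --argument value for the rest. send_rows: Moves the arm, as the interface text tells. Its arguments: {"type":"object","properties":{"rows":{"type":"array"},"newtons":{"type":"number"}},"required":["rows"]}

```bash
mkdir -p pics; python3 - <<'E'
from station import ctrl
import cv2,json
print(ctrl.get_obs())
for n in("scene","top"):
    c=ctrl.camera(n); cv2.imwrite(f"pics/{n}0.png",c["frame"])
    print(n,{k:v for k,v in c.items() if k!="frame"})
E
```

```text
{'t': 0.0, 'joints': array([ 1.31600911e+00,  4.23806960e-01,  1.63067759e+00, -2.13653656e-05,
        1.08860586e+00, -1.90163850e-02]), 'joint_velocities': array([-0.00094086,  0.00035363,  0.00048847, -0.00014192,  0.00130067,
        0.00038955]), 'effort': array([-2.25771299e-03, -5.44612026e+01, -2.73671168e+01,  6.42524217e-02,
        2.27980746e-02, -9.63761227e-05]), 'tcp_pos': array([0.14584711, 0.60717807, 0.22192773]), 'tool_rot': array([-3.14009481e+00, -9.56910867e-06,  2.90583173e+00]), 'contact_force': array([-0.00033012, -0.10363469, -0.16120749]), 'torque': array([ 0.03975102,  0.03305907, -0.05618746]), 'grasp_force': 0.0, 'finger_gap': 0.08805806025848148}
scene {'fx': 505.50784821159664, 'fy': 505.50784821159664, 'cx': 282.696582971008, 'cy': 209.37622164148343, 'D': array([-0.08198189,  0.        ,  0.        ,  0.        ,  0.        ]), 'rvec': array([ 0.62064504, -2.7174517 ,  1.08374756]), 'tvec': array([0.50746723, 0.20576319, 0.79000156])}
top {'fx': 497.5154129326907, 'fy': 497.5154129326907, 'cx': 269.2651597336492, 'cy': 202.09879677994394, 'D': array([-0.08196625,  0.        ,  0.        ,  0.        ,  0.        ]), 'rvec': array([ 2.22311651, -2.17396327,  0.05387391]), 'tvec': array([0.01341181, 0.54994678, 0.90749878])}
```

View pics/scene0.png

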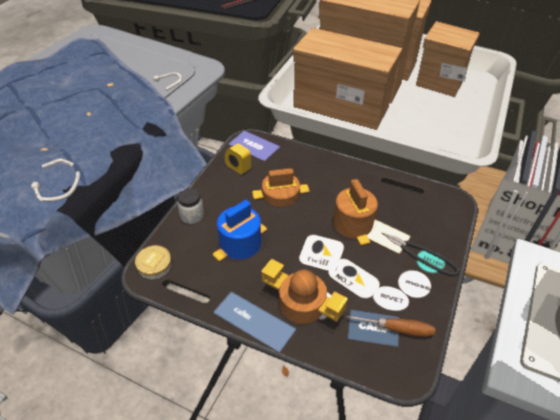

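View pics/top0.png

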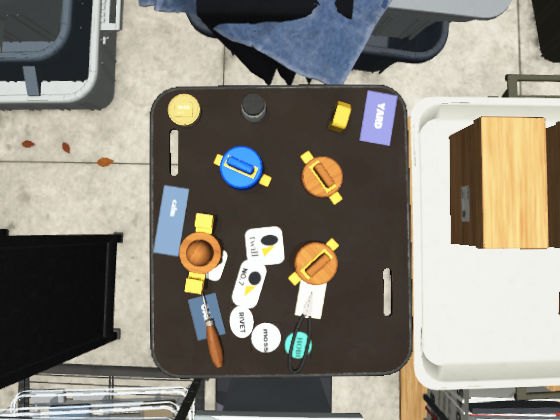

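The scene view shows the deep top at (355,210), the lid at (280,187), the blue decoy at (240,232) and the base with the small canister at (303,295). In the top view these are (316,263), (322,176), (241,167) and (200,253). Next I'll zoom in to measure them.

```bash
cat > h.py <<'E'
import numpy as np,cv2
from scipy.spatial.transform import Rotation as R
def cam_pose(c,obs=None):
    "camera->world R, t"
    if "rvec" in c:
        M=cv2.Rodrigues(c["rvec"])[0]; return M.T,-M.T@c["tvec"]
    T=R.from_euler("xyz",obs["tool_rot"]).as_matrix(); H=np.array(c["hand_eye"])
    return T@H[:3,:3],T@H[:3,3]+obs["tcp_pos"]
def K(c): return np.array([[c["fx"],0,c["cx"]],[0,c["fy"],c["cy"]],[0,0,1]])
def pix2plane(c,uv,z,obs=None):
    Rw,t=cam_pose(c,obs)
    n=cv2.undistortPoints(np.array(uv,float).reshape(-1,1,2),K(c),np.array(c["D"]))[:,0]
    d=np.c_[n,np.ones(len(n))]@Rw.T
    return t+d*((z-t[2])/d[:,2])[:,None]
def proj(c,P,obs=None):
    Rw,t=cam_pose(c,obs)
    return cv2.projectPoints(np.array(P,float).reshape(-1,3),cv2.Rodrigues(Rw.T)[0],-Rw.T@t,K(c),np.array(c["D"]))[0][:,0]
E
python3 - <<'E'
from station import ctrl
from h import *
c=ctrl.camera("top"); f=c["frame"]
a=cv2.resize(f[230:300,280:350],None,fx=5.5,fy=5.5,interpolation=cv2.INTER_CUBIC)
b=cv2.resize(f[218:288,165:235],None,fx=5.5,fy=5.5,interpolation=cv2.INTER_CUBIC)
cv2.imwrite("pics/crop1.png",np.hstack([a,b]))
print(pix2plane(c,[(316,263)],.06),pix2plane(c,[(322,176)],.025),pix2plane(c,[(200,253)],.06),pix2plane(c,[(241,167)],.06))
print(pix2plane(c,[(152,90),(410,90),(152,375),(410,375)],0), cam_pose(c)[1])
E
```

```text
[[ 0.44252377 -0.05831913  0.06      ]] [[ 0.59897855 -0.06983471  0.025     ]] [[0.45540375 0.14499892 0.06      ]] [[0.60807298 0.07694326 0.06      ]]
[[ 0.75959357  0.25460909  0.        ]
 [ 0.77142402 -0.23946523  0.        ]
 [ 0.22123335  0.23793359  0.        ]
 [ 0.23095043 -0.24588723  0.        ]] [0.50630995 0.02711747 0.9322501 ]
```

View pics/crop1.png

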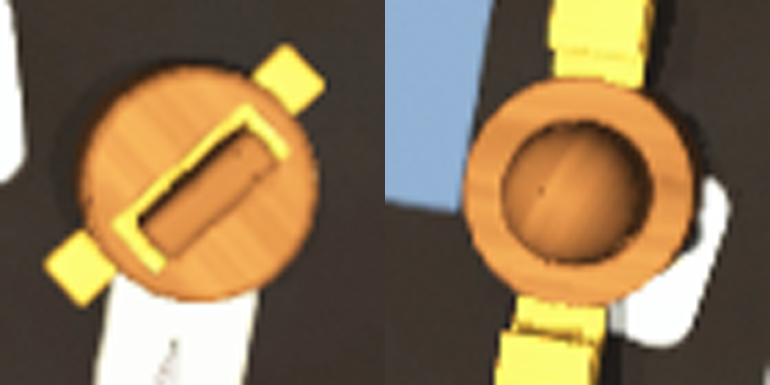

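The crop shows the deep top's lug outer-edge midpoints at about (306,64) and (64,285). The base's rim circle is centred at about (580,190), with catches above and below it.

```bash
python3 - <<'E'
from station import ctrl
from h import *
c=ctrl.camera("top"); o=ctrl.get_obs(); f=c["frame"]
t=lambda p,o0:[(x/5.5+o0[0]-.4,y/5.5+o0[1]-.4) for x,y in p]
L=pix2plane(c,t([(306,64),(64,285)],(280,230)),.006)
print("lugs",L,np.linalg.norm(L[0]-L[1]),L.mean(0),np.degrees(np.arctan2(*(L[0]-L[1])[1::-1])))
E_=pix2plane(c,t([(79,183),(318,183),(198,66),(198,301)],(280,230)),.06); print("shelltop",E_.mean(0),np.linalg.norm(E_[0]-E_[1]),np.linalg.norm(E_[2]-E_[3]))
B=pix2plane(c,t([(464-385,190),(695-385,190),(195,77),(195,305)],(165,218)),.04);print("base",B.mean(0),np.linalg.norm(B[0]-B[1]),np.linalg.norm(B[2]-B[3]))
w=ctrl.camera("wrist");print({k:v for k,v in w.items() if k!="frame"})
# catches: yellow mask near base
hsv=cv2.cvtColor(f,cv2.COLOR_BGR2HSV); m=cv2.inRange(hsv,(22,110,110),(35,255,255))
n,l,s,ce=cv2.connectedComponentsWithStats(m)
for i in range(1,n):
    if s[i,4]>15: print(s[i],ce[i],pix2plane(c,[ce[i]],.055)[0][:2])
E
```

```text
lugs [[ 0.47967976 -0.09869027  0.006     ]
 [ 0.40353726 -0.01832261  0.006     ]] 0.11070971767404734 [ 0.44160851 -0.05850644  0.006     ] -46.546385311454316
shelltop [ 0.44265929 -0.0577228   0.06      ] 0.07613935591079919 0.07457734254938755
base [0.45561041 0.14775644 0.04      ] 0.07543289158415076 0.0740963209052217
{'fx': 328.0292182138098, 'fy': 328.0292182138098, 'cx': 280.7330041204987, 'cy': 202.23833318575362, 'D': array([-0.04074894,  0.        ,  0.        ,  0.        ,  0.        ]), 'hand_eye': array([[ 2.61871567e-04, -9.63524349e-01, -2.67620551e-01,
         7.46208604e-02],
       [ 9.99998890e-01,  6.44885071e-04, -1.34328694e-03,
        -6.19483095e-06],
       [ 1.46687417e-03, -2.67619903e-01,  9.63523449e-01,
        -1.61237664e-01],
       [ 0.00000000e+00,  0.00000000e+00,  0.00000000e+00,
         1.00000000e+00]])}
[169  95  11  12  34] [173.14705882 100.23529412] [0.7264996  0.20217496]
[168  94  32  31 143] [185.74125874 110.41958042] [0.70834548 0.17882466]
[331 101  20  28 374] [341.29679144 114.95721925] [ 0.70637871 -0.09953142]
[174 102  20 
[... 334 characters left out ...]
3] [0.60210688 0.07301351]
[260 175  11  11  88] [264.96590909 180.10227273] [0.58630808 0.03423962]
[329 192  13  13  93] [335.30107527 197.69892473] [ 0.55793979 -0.09085612]
[194 213  19  21 317] [203.14195584 222.87066246] [0.50824408 0.14155908]
[326 239  13  12  85] [331.95294118 244.10588235] [ 0.47592135 -0.08632202]
[262 246  12  10  52] [266.46153846 249.75      ] [0.4635489  0.02882601]
[300 249  33  31 141] [314.12056738 262.36170213] [ 0.44321114 -0.05547611]
[184 272  21  23 313] [194.1341853  283.12779553] [0.40197905 0.15465346]
[289 272  12  13  90] [294.3        278.23333333] [ 0.41466644 -0.02118233]
[245 286  10   9  47] [248.10638298 289.14893617] [0.39376963 0.0594874 ]
```

Emit:
send_rows --pt "-0.022 -0.029 0 0 0 0 0" --pt "-0.022 -0.029 0 0 0 0 0" --pt "-0.022 -0.029 0 0 0 0 0" --pt "-0.022 -0.029 0 0 0 0 0" --pt "-0.022 -0.029 0 0 0 0 0" --pt "-0.022 -0.029 0 0 0 0 0" --pt "-0.022 -0.029 0 0 0 0 0" --pt "-0.022 -0.029 0 0 0 0 0" --pt "-0.022 -0.029 0 0 0 0 0" --pt "-0.022 -0.029 0 0 0 0 0" --pt "-0.022 -0.029 0 0 0 0 0" --pt "-0.022 -0.029 0 0 0 0 0"

```text
t: 1.25
tcp_pos: [0.3217, 0.2061, 0.2229]
tool_rot: [3.141, 0.001, 2.906]
contact_force: [0.8, 0.5, 0.4]
finger_gap: 0.0876
grasp_force: 0.0
```

Emit:
send_rows --pt "-0.022 -0.029 0 0 0 0 0" --pt "-0.022 -0.029 0 0 0 0 0" --pt "-0.022 -0.029 0 0 0 0 0" --pt "-0.022 -0.029 0 0 0 0 0" --pt "-0.022 -0.029 0 0 0 0 0" --pt "-0.022 -0.029 0 0 0 0 0" --pt "-0.022 -0.029 0 0 0 0 0" --pt "0 0 0 0 0 6.6 0" --pt "0 0 0 0 0 6.6 0" --pt "0 0 0 0 0 6.6 0" --pt "0 0 0 0 0 6.6 0" --pt "0 0 0 0 0 6.6 0"

```text
t: 2.25
tcp_pos: [0.4236, -0.0259, 0.2227]
tool_rot: [-3.142, -0.0, 2.324]
contact_force: [0.2, -0.4, -0.4]
finger_gap: 0.0878
grasp_force: 0.0
```

Emit:
send_rows --pt "0 0 0 0 0 0 0" --pt "0 0 0 0 0 0 0" --pt "0 0 0 0 0 0 0"

```text
t: 2.5
tcp_pos: [0.4237, -0.0257, 0.2227]
tool_rot: [-3.142, 0.0, 2.333]
contact_force: [-0.2, -0.1, -0.2]
finger_gap: 0.0876
grasp_force: 0.0
```

```bash
python3 - <<'E'
from station import ctrl
from h import *
o=ctrl.get_obs(); c=ctrl.camera("wrist"); f=c["frame"].copy()
print(o["t"],o["tcp_pos"],np.degrees(o["tool_rot"]),o["joints"])
# overlay predicted outline of the shell top and lugs
C=np.array([.4425,-.058]);a=np.radians(-46.5);u=np.array([np.cos(a),np.sin(a)]);v=np.array([-u[1],u[0]])
P=[[*(C+.038*np.array([np.cos(t),np.sin(t)])),.06] for t in np.linspace(0,6.28,60)]
P+=[[*(C+s*.056*u+w*.01*v),.006] for s in(1,-1) for w in(1,-1)]
P+=[[*(C+s*.024*u+w*.0075*v),.094] for s in(1,-1) for w in(1,-1)]
for p in proj(c,P,o): cv2.circle(f,tuple(int(round(x)) for x in p),1,(255,255,0),-1)
cv2.imwrite("pics/w1.png",f)
E
```

```text
2.5 [ 0.42367137 -0.02568835  0.22269666] [-1.79999888e+02  2.63016548e-03  1.33685542e+02] [-8.85754347e-02  1.22728227e-01  2.05134227e+00 -3.85335198e-05
  9.67488926e-01 -8.51010116e-01]
```

View pics/w1.png

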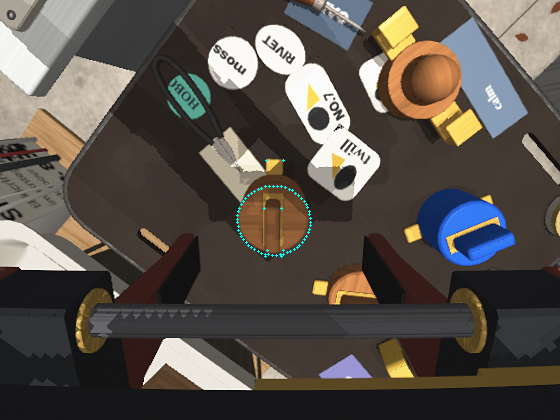

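The overlay of the predicted outline sits on the deep top around (274,220), with the bar in line with the tool's x axis. The measurement holds, so I'll descend.

Emit:
send_rows --pt "-0.018 -0.0045 0 0 0 0 0" --pt "-0.018 -0.0045 0 0 0 0 0" --pt "0 0 0.03 0 0 0 0" --pt "0 0 0.035 0 0 0 0" --pt "0 0 0.035 0 0 0 0" --pt "0 0 0.025 0 0 0 0" --pt "0 0 0.018 0 0 0 0" --pt "0 0 0.01 0 0 0 0" --pt "0 0 0.004 0 0 0 0" --pt "0 0 0 0 0 0 0" --pt "0 0 0 0 0 0 0"

```text
t: 3.47
tcp_pos: [0.4426, -0.0581, 0.0664]
tool_rot: [3.141, 0.001, 2.33]
contact_force: [-0.0, -0.3, -0.3]
finger_gap: 0.088
grasp_force: 0.0
```

Emit:
send_rows --pt "0 0 0 0 0 0 0.5" --pt "0 0 0 0 0 0 0.7" --pt "0 0 0 0 0 0 0.8" --pt "0 0 0 0 0 0 0.9" --pt "0 0 0 0 0 0 1" --pt "0 0 0 0 0 0 1" --pt "0 0 0 0 0 0 1" --pt "0 0 0 0 0 0 1" --pt "0 0 0 0 0 0 1" --pt "0 0 0 0 0 0 1" --newtons 30

```text
t: 4.3
tcp_pos: [0.4419, -0.058, 0.0656]
tool_rot: [-3.142, -0.0, 2.33]
contact_force: [0.3, 0.1, -0.3]
finger_gap: 0.0248
grasp_force: 0.0
```

Emit:
send_rows --pt "0 0 0 0 0 0 1" --pt "0 0 0 0 0 0 1" --pt "0 0 0 0 0 0 1" --pt "0 0 0 0 0 0 1" --pt "0 0 0 0 0 0 1"

```text
t: 4.72
tcp_pos: [0.4418, -0.058, 0.0656]
tool_rot: [-3.141, -0.0, 2.33]
contact_force: [-0.2, -0.3, -1.3]
finger_gap: 0.0147
grasp_force: 30.0
```

Emit:
send_rows --pt "0 0 -0.01 0 0 0 1" --pt "0 0 -0.02 0 0 0 1" --pt "0 0 -0.03 0 0 0 1" --pt "0 0 -0.03 0 0 0 1" --pt "0 0 -0.02 0 0 0 1" --pt "0 0 -0.01 0 0 0 1" --pt "0 0 0 0 0 0 1" --pt "0 0 0 0 0 0 1"

```text
t: 5.38
tcp_pos: [0.4418, -0.058, 0.1857]
tool_rot: [3.141, 0.0, 2.33]
contact_force: [-0.1, 0.2, -2.5]
finger_gap: 0.015
grasp_force: 30.0
```

Emit:
send_rows --pt "0.01 0.013 0 0 0 0 1" --pt "0.02 0.026 0 0 0 0 1" --pt "0.02 0.026 0 0 0 0 1" --pt "0.011 0.0127 0 0 0 0 1" --pt "0 0 0 0 0 6 1" --pt "0 0 0 0 0 6 1" --pt "0 0 0 0 0 6 1" --pt "0 0 0 0 0 6 1" --pt "0 0 0 0 0 6 1" --pt "0 0 0 0 0 6 1" --pt "0 0 0 0 0 0 1" --pt "0 0 0 0 0 0 1"

```text
t: 6.38
tcp_pos: [0.4554, 0.0396, 0.1842]
tool_rot: [-3.139, -0.0, 1.705]
contact_force: [0.0, -1.0, -2.0]
finger_gap: 0.015
grasp_force: 30.0
```

```bash
python3 - <<'E'
from station import ctrl
from h import *
o=ctrl.get_obs(); c=ctrl.camera("wrist"); t=ctrl.camera("top")
print(o["t"],o["tcp_pos"],np.degrees(o["tool_rot"]))
C=np.array([.4555,.148]);a=np.radians(-7);u=np.array([np.cos(a),np.sin(a)]);v=np.array([-u[1],u[0]])
P=[[*(C+.038*np.array([np.cos(q),np.sin(q)])),.04] for q in np.linspace(0,6.28,90)]
P+=[[*(C+s*r*u+w*.015*v),.058] for s in(1,-1) for w in np.linspace(-1,1,9) for r in (.046,.07)]
# held shell
z0=o["tcp_pos"][2]-.0656; S=o["tcp_pos"][:2]
P+=[[*(S+.038*np.array([np.cos(q),np.sin(q)])),z0+.06] for q in np.linspace(0,6.28,90)]
b=[]
for cc,ob in((c,o),(t,None)):
    f=cv2.resize(cc["frame"],None,fx=3,fy=3,interpolation=cv2.INTER_CUBIC)
    for p in proj(cc,P,ob): cv2.circle(f,tuple(int(round(3*x+1)) for x in p),1,(255,255,0),-1)
    b.append(f)
cv2.imwrite("pics/full_w2.png",b[0])
cv2.imwrite("pics/w2.png",b[0][:800,400:1200][:600]); cv2.imwrite("pics/t2.png",b[1][570:970,440:1000])
E
```

```text
6.3833 [0.45535164 0.03963922 0.18424274] [-1.79831618e+02 -1.05808702e-02  9.76689249e+01]
```

View pics/w2.png

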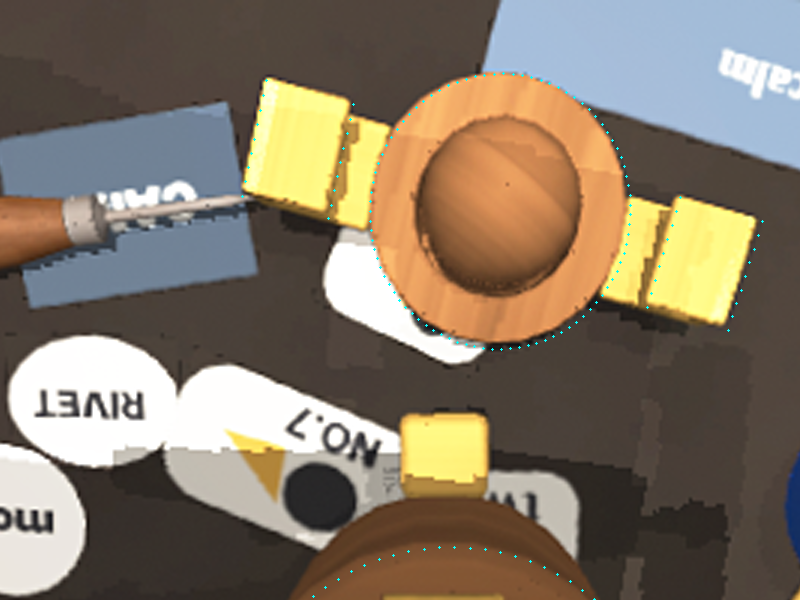

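View pics/t2.png

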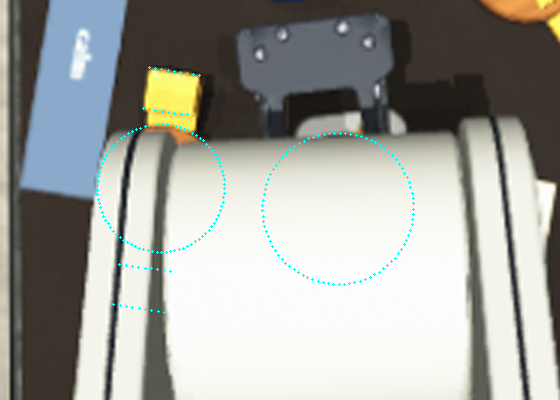

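The wrist view shows the base about 1 mm from the prediction, with its disc at (499,207) in the crop. The held shell's lug sits at (446,413–495), so I'll measure the shell's offset in the hand.

```bash
python3 - <<'E'
from station import ctrl
from h import *
o=ctrl.get_obs(); c=ctrl.camera("wrist")
q=lambda P:[((x+400-1)/3,(y-1)/3) for x,y in P]
T=R.from_euler("xyz",o["tool_rot"]).as_matrix()
z0=o["tcp_pos"][2]-.0656
L=pix2plane(c,q([(404,415),(488,413)]),z0+.006,o); print("lug outer corners in tool",(L-o["tcp_pos"])@T)
B=pix2plane(c,q([(372,207),(628,207),(502,72),(496,343)]),.04,o); print("rim",B.mean(0),np.linalg.norm(B[0]-B[1]),np.linalg.norm(B[2]-B[3]))
O=pix2plane(c,q([(755,215),(727,327),(262,78),(243,190)]),.058,o); print(O,O.mean(0),np.linalg.norm(O[0]-O[2]))
d=O[:2].mean(0)-O[2:].mean(0); a=np.degrees(np.arctan2(d[1],d[0])); print("catch yaw",a)
E
```

```text
lug outer corners in tool [[ 0.05625688 -0.0101888   0.05962495]
 [ 0.05670211  0.00839164  0.05959109]]
rim [0.45571665 0.14970106 0.04      ] 0.07474269086838219 0.07483117750483305
[[0.52516931 0.15577858 0.058     ]
 [0.52352346 0.12527786 0.058     ]
 [0.38726397 0.17201865 0.058     ]
 [0.38468228 0.14318419 0.058     ]] [0.45515975 0.14906482 0.058     ] 0.13885827779282264
catch yaw -7.033895100183946
```

Emit:
send_rows --pt "0.015 0.002 0 0 0 0 1" --pt "0.027 0.0036 0 0 0 0 1" --pt "0.027 0.0037 0 0 0 0 1" --pt "0.027 0.0037 0 0 0 0 1" --pt "0.012 0.0016 0 0 0 0 1" --pt "0 0 0 0 0 0 1" --pt "0 0 0 0 0 0 1" --pt "0 0 0 0 0 0 1"

```text
t: 7.2
tcp_pos: [0.4564, 0.148, 0.1855]
tool_rot: [-3.141, 0.0, 1.702]
contact_force: [0.1, 0.4, -2.2]
finger_gap: 0.0149
grasp_force: 30.0
```

Emit:
send_rows --pt "0 0 0.008 0 0 0 1" --pt "0 0 0.012 0 0 0 1" --pt "0 0 0.012 0 0 0 1" --pt "0 0 0.012 0 0 0 1" --pt "0 0 0.012 0 0 0 1" --pt "0 0 0.008 0 0 0 1" --pt "0 0 0.006 0 0 0 1" --pt "0 0 0.003 0 0 0 1" --pt "0 0 0 0 0 0 1" --pt "0 0 0 0 0 0 1"

```text
t: 8.03
tcp_pos: [0.4569, 0.1486, 0.1128]
tool_rot: [3.141, 0.0, 1.701]
contact_force: [0.9, 0.1, -2.1]
finger_gap: 0.0148
grasp_force: 30.0
```

Emit:
send_rows --pt "0 -0.001 0.002 0 0 0 1" --pt "0 0 0.002 0 0 0 1" --pt "0 0 0.001 0 0 0 1" --pt "0 0 0.001 0 0 0 1" --pt "0 0 0 0 0 0 1"

```text
t: 8.45
tcp_pos: [0.4557, 0.1486, 0.1066]
tool_rot: [-3.141, 0.0, 1.702]
contact_force: [-0.1, -0.1, -1.7]
finger_gap: 0.0152
grasp_force: 30.0
```

Emit:
send_rows --pt "0 0 0.0005 0 0 0 1" --pt "0 0 0.0005 0 0 0 1" --pt "0 0 0 0 0 0 1"

```text
t: 8.7
tcp_pos: [0.4557, 0.1486, 0.1056]
tool_rot: [3.142, -0.0, 1.702]
contact_force: [0.6, 0.0, -2.0]
finger_gap: 0.0147
grasp_force: 30.0
```

Emit:
send_rows --pt "0 0 0.0005 0 0 0 1" --pt "0 0 0.0005 0 0 0 1" --pt "0 0 0 0 0 0 1"

```text
t: 8.95
tcp_pos: [0.4559, 0.1486, 0.1055]
tool_rot: [3.141, -0.0, 1.701]
contact_force: [-2.5, -0.3, 8.0]
finger_gap: 0.0147
grasp_force: 30.0
```

```bash
python3 - <<'E'
from station import ctrl
from h import *
o=ctrl.get_obs(); c=ctrl.camera("scene"); print(o["tcp_pos"],o["contact_force"])
cv2.imwrite("pics/s3.png",cv2.resize(c["frame"][200:350,210:410],None,fx=4,fy=4,interpolation=cv2.INTER_CUBIC))
E
```

```text
[0.45586811 0.14861453 0.10547056] [-2.50936094 -0.34709873  8.03874362]
```

View pics/s3.png

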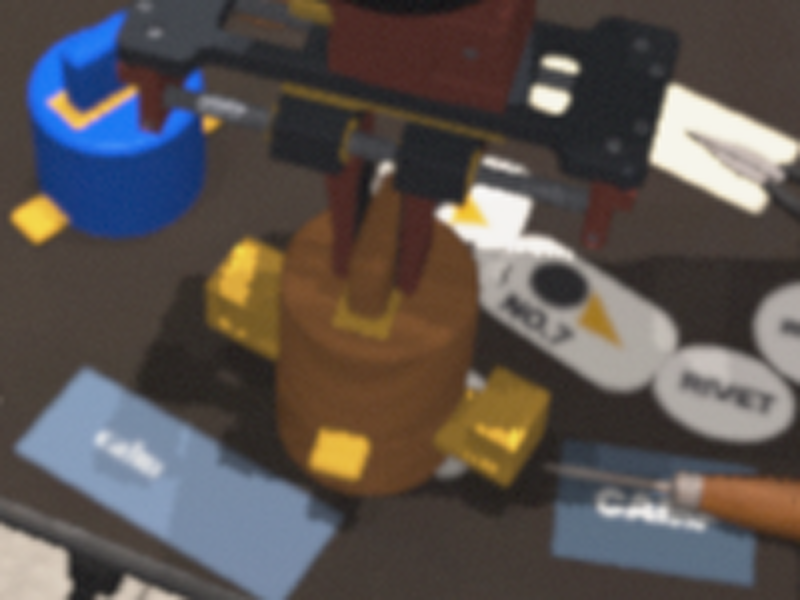

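The shell sits on the rim, with its lug at (340,453) midway between the catches at (250,300) and (500,430). Next I'll ease off the pressure and twist.

Emit:
send_rows --pt "0 0 -0.0005 0 0 0 1" --pt "0 0 -0.0003 0 0 0 1" --pt "0 0 0 0 0 0 1"

```text
t: 9.25
tcp_pos: [0.4559, 0.1486, 0.1055]
tool_rot: [3.141, -0.0, 1.702]
contact_force: [0.0, 0.9, 1.1]
finger_gap: 0.015
grasp_force: 30.0
```

Emit:
send_rows --pt "0 0 0 0 0 -5 1" --pt "0 0 0 0 0 -5 1" --pt "0 0 0 0 0 -5 1" --pt "0 0 0 0 0 -5 1" --pt "0 0 0 0 0 -5 1" --pt "0 0 0 0 0 -5 1" --pt "0 0 0 0 0 -5 1" --pt "0 0 0 0 0 -5 1"

```text
t: 9.92
tcp_pos: [0.4557, 0.1486, 0.1055]
tool_rot: [-3.141, -0.0, 2.404]
contact_force: [-0.3, -0.2, 1.3]
finger_gap: 0.0148
grasp_force: 30.0
```

Emit:
send_rows --pt "0 0 0 0 0 -5 1" --pt "0 0 0 0 0 -5 1" --pt "0 0 0 0 0 -5 1" --pt "0 0 0 0 0 -5 1" --pt "0 0 0 0 0 -5 1" --pt "0 0 0 0 0 -5 1" --pt "0 0 0 0 0 -5.5 1" --pt "0 0 0 0 0 0 1" --pt "0 0 0 0 0 0 1"

```text
t: 10.67
tcp_pos: [0.456, 0.1486, 0.1055]
tool_rot: [3.141, 0.0, 3.017]
contact_force: [0.1, 0.5, 0.6]
finger_gap: 0.0148
grasp_force: 30.0
```

```bash
python3 - <<'E'
from station import ctrl
from h import *
o=ctrl.get_obs(); c=ctrl.camera("scene"); print(o["tcp_pos"],np.degrees(o["tool_rot"]),o["contact_force"],o["torque"])
w=ctrl.camera("wrist")
a=cv2.resize(c["frame"][220:340,235:375],(700,600),interpolation=cv2.INTER_CUBIC)[:,:]
b=cv2.resize(w["frame"],(560,420))
cv2.imwrite("pics/s4.png",np.hstack([cv2.resize(a,(350,300)),cv2.resize(w["frame"][60:360,55:505],(450,300))]))
E
```

```text
[0.45600642 0.14858177 0.10550837] [1.79993913e+02 2.86364326e-02 1.72838471e+02] [0.1032081  0.49482115 0.63334506] [-0.15119509 -0.06589799  0.03834354]
```

View pics/s4.png

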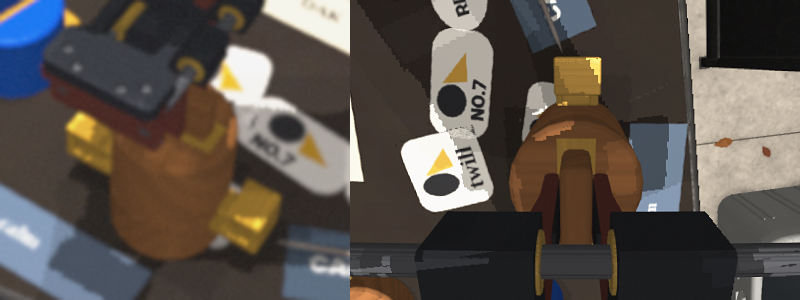

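The bar at (575,180) is in line with the catch at (578,80), and the lugs are out of sight under the roofs. I'll let go and retract.

Emit:
send_rows --pt "0 0 0 0 0 0 0.75" --pt "0 0 0 0 0 0 0.7" --pt "0 0 0 0 0 0 0.6" --pt "0 0 0 0 0 0 0.5" --pt "0 0 0 0 0 0 0.4" --pt "0 0 0 0 0 0 0.3" --pt "0 0 0 0 0 0 0.3"

```text
t: 11.35
tcp_pos: [0.4558, 0.1486, 0.1055]
tool_rot: [3.142, 0.0, 3.019]
contact_force: [1.3, 0.0, -0.5]
finger_gap: 0.056
grasp_force: 0.0
```

Emit:
send_rows --pt "0 0 -0.005 0 0 0 0.3" --pt "0 0 -0.01 0 0 0 0.3" --pt "0 0 -0.025 0 0 0 0.3" --pt "0 0 -0.03 0 0 0 0.3" --pt "0 0 -0.03 0 0 0 0.3" --pt "0 0 -0.01 0 0 0 0.3" --pt "0 0 0 0 0 0 0.3"

```text
t: 11.93
tcp_pos: [0.4576, 0.1491, 0.2188]
tool_rot: [3.139, 0.006, 3.019]
contact_force: [0.1, 0.3, 0.6]
finger_gap: 0.0619
grasp_force: 0.0
```

```bash
python3 - <<'E'
from station import ctrl
from h import *
o=ctrl.get_obs(); c=ctrl.camera("wrist"); s=ctrl.camera("scene"); print(o["t"],o["tcp_pos"],o["finger_gap"],o["contact_force"])
a=cv2.resize(s["frame"][130:340,210:410],(400,420)); cv2.imwrite("pics/s5.png",np.hstack([a,cv2.resize(c["frame"],(400,300))[:300].copy() if 0 else cv2.resize(c["frame"][:300,80:480],(400,420))]))
E
```

```text
11.9333 [0.45759109 0.14913577 0.21880789] 0.06185386674097151 [0.14103141 0.31391015 0.58483565]
```

View pics/s5.png

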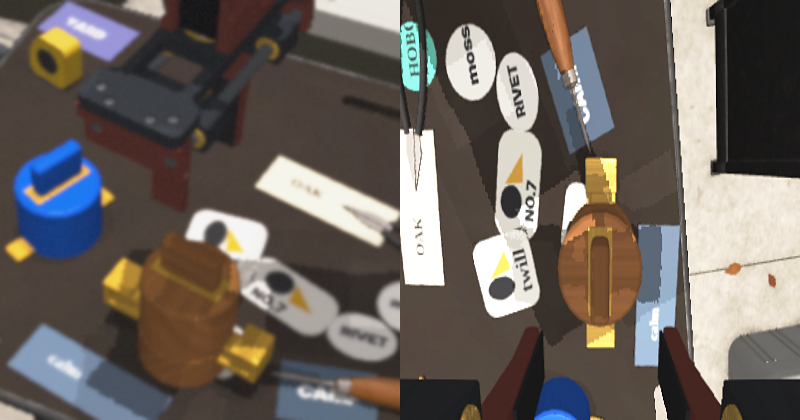

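The canister is closed: the bar at (600,265) is in line with both catches at (601,180) and (601,335). It stands upright, and the gripper is clear.

```bash
python3 -c "
from station import ctrl
print(ctrl.close_job())"
```

```text
the job is handed in; nothing more can be done
None
```

I lowered the deep top over the small canister and twisted its bar into line with the catches, then let go and handed the job in at about 12 s; the last pictures show it closed and upright, and I never touched the shallow lid.

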